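# Find the rattling tin on the carousel and hold it out

### The arm

A 6-joint arm with a two-finger parallel gripper is mounted at the origin on the work surface. World frame = base frame: x ahead of the robot, y to its left, z up, the work surface at z = 0. Lengths are in m, angles in rad, forces in N, time in s.
With the tool pointing down it reaches from about 0.425 to 0.95 m from the base axis. Payload 3.5 kg.
Tool frame: the origin (TCP) lies at the very end of the fingers, on their centre line; the grasp point (between the pads) lies 19 mm behind it; z points along the fingers, y is the line along which they close (so a half turn about z gives the same grasp; the last joint's range is limited). The gripper opens to 85 mm and grips with 20 to 120 N. Pads are 22 mm wide; open, the fingers measure 114 mm over their backs; the gripper's body (76 mm by 85 mm) begins 54 mm behind the grasp point. The pads swing forward as they close: fully open they stand 13 mm farther back than shut.
Start: joints at [1.049, 0.286, 1.577, -0, 1.279, -0.15], TCP at [0.245, 0.629, 0.231] pointing down, gripper open.
Joint ranges: [-2.77, 2.77], [-0.9, 2.22], [0.21, 2.48], [-1.53, 4.67], [0.24, 2.81], [-2.84, 2.84]. Speed limits (rad/s): [2.79, 2.79, 3.14, 3.14, 3.14, 3.14].

### API

Orientations are given as a unit quaternion [x, y, z, w].
In Python, from plant import get_state, read_camera, sign_off, recognise gives the robot as it stands.
- The arm moves only by the tool arm_command, never from a script. Its argument "steps" is a list of rows, each an object with "translation": the shift along the tool's x, y, z scaled (see below), a list of three; "twist": the turn, a rotation vector about the tool's x, y, z scaled (see below), a list of three; "fingers": the opening, from -1 (shut) to 1 (fully open). In form: [{"translation": [x, y, z], "twist": [rx, ry, rz], "fingers": fingers}, ...]. A call has 1 to 5 rows; each row is the pose to reach, as a shift and turn from the pose commanded when the call began, along the tool's axes at that moment; what a row does not reach only later rows make up. The controller multiplies each number of a shift by 75 cm and each number of a turn by 60 degrees. A row lasts 1/8 s, in which the tool goes at most 62.5 mm and 10.7 degrees, less where a joint would pass 70% of its speed; a pose out of reach is approached as far as the arm can. A call with a number of a shift or a turn outside -1 to 1 is refused whole. A call with a gripper value outside its range is refused whole. The fingers move at their own pace and stop on an object; "grip_force" is the grip in N (left out, the last holds). Time passes only in rows, so rows that repeat a pose let the fingers close. It gives the time, the measured TCP pose, the force, the opening and the grip force at its end, in the units of the state.
- get_state(): the state, without advancing time (a new reading comes with each control period).
- read_camera(name): name is "scene" or "top"; returns a dict with "pixels" (384x512x3 uint8, red, green, blue), "K" (3x3 intrinsics, pixels), "k1" (the pictures are not rectified: a ray, as slopes to the right and down, at radius r is drawn at 1 + k1 r^2 times it, then the intrinsics apply), "R" (3x3) and "t" (3): a world point X has camera coordinates R X + t. Camera axes: x right, y down, z forward; pixel columns grow to the right and rows downward; lengths in m; the calibration is good to about 2 mm. A picture is of the moment at which its call begins. There is no depth.
- sign_off(): hands the job in; it is judged then, once.
Trained networks look in a picture, given as the dict that the camera call returned (one of the last four; its "shot" number tells which), for a name from the list of things; names that differ only in an ending like _2 or _b are one class to them, and where a whole thing is asked for, a point or a joint stands for the part that bears it (a point fixed in the world has none). Each returns a list of dicts, best first, with "conf" (0 to 1); they miss things now and then, are a little off and sometimes report something else, mostly with a low value. They report only what shows in the picture. A call takes as long as a camera call. They do not tell look-alikes from the thing itself.
- recognise(picture, query): "point" ([row, column] in pixels, amid what is visible of it).
The state is a dict: "time": time; "qpos": joint angles; "dq": joint speeds; "joint_efforts": joint torques, N m; "eef_pos": TCP position; "tcp_rot": TCP orientation; "contact_force": force on the tool from outside, world axes, zero at the start; "wrist_torque": the same for the moment, N m; "opening": opening from 0.0 (shut) to 1.0 (fully open); "finger_force": force on a finger pad.
Only numpy, scipy, OpenCV 4.12 (cv2) and the standard library are available. Lean on these libraries where they do the work, as an engineer would, in place of code of your own. Each camera call takes 0.05 s, during which the arm holds its last target. There are 200 camera calls.

### The job

Turn the carousel anticlockwise by its peg as far as its stop, so that the three sealed tins come round to the robot's side; then lift the tins one at a time and, over the carousel, shake each a few times end to end until you find the one in which the cooker's loose valve weight rattles. Stand any silent tin you lifted back upright on the carousel and leave the other things on the counter where they are. Finish while still holding the rattling tin, upright and still, about a hand's breadth above the middle of the wooden pot stand for the cook to take: do not put it down or let go.

Things in the scene. Friction and masses are not known exactly. Their poses are not given: they have to be found in the camera images.
- carousel (a joint): Angle of the wooden carousel (a lazy Susan: round board 350 mm across, its top 32 mm above the counter) about its upright axis. Grows anticlockwise seen from above, stays where it is left (turning it takes about 2 N at the peg). It starts at 0 to 0.45 and has a firm stop at 1.571, where it must be brought (to within 0.1).
- carousel_centre (a point): Centre of the carousel's top face, 32 mm above the counter, on the axis; it turns with the carousel, its z is up. A small jar stands here among the tins.
- carousel_peg (a point): Grip point of the upright round wooden peg near the carousel's rim, 155 mm from the axis; peg 20 mm across, 50 mm tall above the board; this point is on its axis 28 mm above the board. Turns with the carousel: anticlockwise it goes from the robot's side to the robot's right.
- tin_a: The left-hand of three identical sealed plain-aluminium tins on the carousel (left-hand seen from the robot once the carousel is at its stop). Closed box 100 mm (its x) by 56 mm (its y), 50 mm tall; origin at the centre of its underside. One tin, a different one each time, holds a loose 130 g steel ball 30 mm across that rolls about 60 mm from end to end (along x).
- tin_b: The middle of three identical sealed plain-aluminium tins on the carousel (middle seen from the robot once the carousel is at its stop). Closed box 100 mm (its x) by 56 mm (its y), 50 mm tall; origin at the centre of its underside. Two of the three are packed tight; all weigh 0.23 to 0.29 kg. Tipped 0.4 rad, the ball runs to the low end in 0.3 s and stays there when levelled.
- tin_c: The right-hand of three identical sealed plain-aluminium tins on the carousel (right-hand seen from the robot once the carousel is at its stop). Closed box 100 mm (its x) by 56 mm (its y), 50 mm tall; origin at the centre of its underside. 110 mm from the axis, long side along the rim: room for fingers across the 56 mm. Ball at one end or the other: wrist moment differs by 0.07 N m.
- stand_top (a point): Centre of the top face of the round slatted wooden pot stand, 150 mm across, 22 mm high, lying on the counter forward and to the robot's right of the carousel; z up.
- stand: The pot stand itself, origin at the centre of its underside. Not to be moved.
- jar: Small glass jar, 52 mm across, 85 mm tall, loose on the middle of the carousel between the tins; rides round with it. Origin at the centre of its underside. Not to be knocked over or pushed off centre.
- pot: Empty aluminium cooker pot, 200 mm across, 125 mm tall, two black side lugs, on the left. Origin under its centre. Leave alone.
- pot_lid: The pot's lid lying upside down, 208 mm across, 45 mm tall, near right. Origin under its centre. Leave alone.
- bowl: Blue plastic bowl, 150 mm across, 75 mm tall, far left. Origin under its centre. Leave alone.
- oil: Glass oil bottle, 66 mm across, 210 mm tall, beyond the carousel to the right. Origin under its centre. Leave alone.
- whisk: Stainless whisk about 250 mm long and 52 mm high lying near left. Leave alone.
- spoon: Wooden spoon 260 mm long lying at the right. Leave alone.
Not all that is in view belongs to the job. What is shaped like the tin_b but yellow is not meant.

How it is judged:
On the way, in this order (a step that is already met when the one before it is completed fails the run):
1. the carousel is turned to its stop with all three tins standing on it (value of joint carousel above 1.46 rad and horizontal distance between each of tin_a, tin_b, tin_c and carousel_centre below 0.16 m and angle between each of tin_a, tin_b, tin_c's own z axis and vertical below 0.12 rad and z of tin_a in the frame of carousel_centre between -0.006 and 0.008 m and z of tin_b in the frame of carousel_centre between -0.006 and 0.008 m and z of tin_c in the frame of carousel_centre between -0.006 and 0.008 m), for 0.1 s.
2. the tin with the loose weight is held up over the carousel and shaken: the weight has run to its +x end (((distance between weight_c0 and tin_a below 0.06 m and horizontal distance between tin_a and carousel_centre below 0.22 m and z of tin_a in the frame of carousel_centre above 0.015 m and contact force between the fingers and tin_a above 2 N and x of weight_c0 in the frame of tin_a above 0.015 m) or (distance between weight_c0 and tin_b below 0.06 m and horizontal distance between tin_b and carousel_centre below 0.22 m and z of tin_b in the frame of carousel_centre above 0.015 m and contact force between the fingers and tin_b above 2 N and x of weight_c0 in the frame of tin_b above 0.015 m) or (distance between weight_c0 and tin_c below 0.06 m and horizontal distance between tin_c and carousel_centre below 0.22 m and z of tin_c in the frame of carousel_centre above 0.015 m and contact force between the fingers and tin_c above 2 N and x of weight_c0 in the frame of tin_c above 0.015 m))).
3. the tin with the loose weight is held up over the carousel and shaken: the weight has run to then its -x end (((distance between weight_c0 and tin_a below 0.06 m and horizontal distance between tin_a and carousel_centre below 0.22 m and z of tin_a in the frame of carousel_centre above 0.015 m and contact force between the fingers and tin_a above 2 N and x of weight_c0 in the frame of tin_a below -0.015 m) or (distance between weight_c0 and tin_b below 0.06 m and horizontal distance between tin_b and carousel_centre below 0.22 m and z of tin_b in the frame of carousel_centre above 0.015 m and contact force between the fingers and tin_b above 2 N and x of weight_c0 in the frame of tin_b below -0.015 m) or (distance between weight_c0 and tin_c below 0.06 m and horizontal distance between tin_c and carousel_centre below 0.22 m and z of tin_c in the frame of carousel_centre above 0.015 m and contact force between the fingers and tin_c above 2 N and x of weight_c0 in the frame of tin_c below -0.015 m))).
At the end, for the whole second after the job is handed in: Carousel within 0.11 rad of its stop. The rattling tin held by the fingers, still, upright within 0.2 rad, underside 50 to 220 mm above the pot stand's top and axis within 45 mm of its centre. The other two tins stand upright on the carousel, untouched. The program ends holding (value of joint carousel above 1.46 rad and ((distance between weight_c0 and tin_a below 0.06 m and contact force between the fingers and tin_a above 2 N and horizontal distance between tin_a and stand_top below 0.045 m and z of tin_a in the frame of stand_top between 0.05 and 0.22 m and angle between tin_a's own z axis and vertical below 0.2 rad and linear speed of tin_a below 0.04 m/s and horizontal distance between each of tin_b, tin_c and carousel_centre below 0.16 m and angle between each of tin_b, tin_c's own z axis and vertical below 0.12 rad and z of tin_b in the frame of carousel_centre between -0.006 and 0.008 m and contact force between the fingers and tin_b below 0.3 N and z of tin_c in the frame of carousel_centre between -0.006 and 0.008 m and contact force between the fingers and tin_c below 0.3 N) or (distance between weight_c0 and tin_b below 0.06 m and contact force between the fingers and tin_b above 2 N and horizontal distance between tin_b and stand_top below 0.045 m and z of tin_b in the frame of stand_top between 0.05 and 0.22 m and angle between tin_b's own z axis and vertical below 0.2 rad and linear speed of tin_b below 0.04 m/s and horizontal distance between each of tin_a, tin_c and carousel_centre below 0.16 m and angle between each of tin_a, tin_c's own z axis and vertical below 0.12 rad and z of tin_a in the frame of carousel_centre between -0.006 and 0.008 m and contact force between the fingers and tin_a below 0.3 N and z of tin_c in the frame of carousel_centre between -0.006 and 0.008 m and contact force between the fingers and tin_c below 0.3 N) or (distance between weight_c0 and tin_c below 0.06 m and contact force between the fingers and tin_c above 2 N and horizontal distance between tin_c and stand_top below 0.045 m and z of tin_c in the frame of stand_top between 0.05 and 0.22 m and angle between tin_c's own z axis and vertical below 0.2 rad and linear speed of tin_c below 0.04 m/s and horizontal distance between each of tin_a, tin_b and carousel_centre below 0.16 m and angle between each of tin_a, tin_b's own z axis and vertical below 0.12 rad and z of tin_a in the frame of carousel_centre between -0.006 and 0.008 m and contact force between the fingers and tin_a below 0.3 N and z of tin_b in the frame of carousel_centre between -0.006 and 0.008 m and contact force between the fingers and tin_b below 0.3 N))); the arm keeps its last pose, push and grip.
It fails at once if one of the other things on the counter (pot, lid, bowl, oil bottle, whisk, spoon, pot stand) is shoved 30 mm or more (distance of any of pot, pot_lid, bowl, oil, whisk, spoon, stand from where it was at the start of the episode above 0.03 m).
It fails at once if the oil bottle, bowl or pot is knocked over (angle between any of oil, bowl, pot's own z axis and vertical above 0.5 rad).
It fails at once if the jar is knocked over or pushed off the middle of the carousel (angle between jar's own z axis and vertical above 0.5 rad or horizontal distance between jar and carousel_centre above 0.04 m).
It fails at once if a tin is dropped or pushed off the carousel onto the counter (height (world z) of any of tin_a, tin_b, tin_c below 0.022 m).
It also fails if it takes over 72 s, if anything falls off the work surface, if the arm or the gripper's body presses on something with over 40 N, if the wrist force passes 120 N, or if a joint passes its speed limit or range.

## Working session

There is one attempt and no reset: what is moved stays moved. The work goes in short steps, Python scripts to look and compute and a tool call to move; the robot and the scene stay as the last step left them, time stands still between calls to the robot, and variables do not carry over. Pictures are saved under pics/ and viewed, at most 10 in all, crops included, and the job is handed in when it is done.

Besides the shell and the picture viewer there is one more tool, called as a command line: name --argument value ..., lists and objects as JSON in quotes. arm_command: Moves the arm, as the interface text tells. Shifts and turns lie within -1 to 1; 1 stands for 75 cm of shift or 60 degrees of turn. Its arguments: {"type":"object","properties":{"steps":{"type":"array"},"grip_force":{"type":"number"}},"required":["steps"]}

```bash
mkdir -p pics
cat > h.py <<'E'
import numpy as np, cv2
from scipy.spatial.transform import Rotation as Ro
from plant import *
def pix(P,X):
    X=np.atleast_2d(X); c=X@np.array(P["R"]).T+np.array(P["t"]); s=c[:,:2]/c[:,2:]
    s=s*(1+P["k1"]*(s**2).sum(1,keepdims=True)); K=np.array(P["K"])
    return (np.c_[s,np.ones(len(s))]@K.T)[:,:2]
def world(P,rc,z):
    K=np.array(P["K"]); d=np.linalg.solve(K,[rc[1],rc[0],1])[:2]; s=d.copy()
    for _ in range(20): s=d/(1+P["k1"]*(s@s))
    R=np.array(P["R"]); o=-R.T@P["t"]; v=R.T@np.r_[s,1]
    return o+v*(z-o[2])/v[2]
def save(P,n): cv2.imwrite("pics/"+n,cv2.cvtColor(P["pixels"],cv2.COLOR_RGB2BGR))
def move(target,yaw=None,rv=None):
    """shift & twist in command units from current pose to TCP target (world), tool down with y axis at yaw"""
    s=get_state(); R=Ro.from_quat(s["tcp_rot"]); sh=R.inv().apply(np.array(target)-s["eef_pos"])/.75
    out=[sh.round(4)]
    if yaw is not None:
        best=None
        for y in(yaw,yaw+np.pi):
            yv=np.array([np.cos(y),np.sin(y),0]); z=np.array([0,0,-1.]); x=np.cross(yv,z)
            w=(R.inv()*Ro.from_matrix(np.c_[x,yv,z])).as_rotvec()
            if best is None or np.linalg.norm(w)<np.linalg.norm(best): best=w
        out.append((best/np.radians(60)).round(4))
    return out
E
python3 - <<'E'
from h import *
s=get_state(); print({k:np.round(v,3) for k,v in s.items()})
for n in("top","scene"):
    P=read_camera(n); save(P,n+"0.png"); print(n,P["k1"],np.round(-np.array(P["R"]).T@P["t"],3))
    for q,z in(("carousel",.032),("carousel_peg",.082),("tin_a",.082),("stand",.022),("jar",.117),("oil",.1),("pot",.1),("pot_lid",.02)):
        for d in recognise(P,q)[:5]: print(q,np.round(d["point"]),round(d["conf"],2),world(P,d["point"],z).round(3))
E
```

```text
{'time': np.float64(0.0), 'qpos': array([ 1.049,  0.287,  1.578,  0.   ,  1.279, -0.15 ]), 'dq': array([-0.001,  0.002, -0.001, -0.   , -0.   ,  0.   ]), 'joint_efforts': array([-1.0000e-03, -4.0599e+01, -2.9262e+01, -0.0000e+00,  6.0000e-03,
        0.0000e+00]), 'eef_pos': array([0.245, 0.628, 0.23 ]), 'tcp_rot': array([ 0.185,  0.983, -0.001, -0.   ]), 'contact_force': array([-0.412,  0.078, -0.26 ]), 'wrist_torque': array([-0.02 ,  0.003, -0.033]), 'finger_force': np.float64(0.0), 'opening': np.float64(1.0)}
top -0.11132964561359533 [ 0.353 -0.028  1.31 ]
carousel [169. 274.] 0.97 [ 0.571 -0.056  0.032]
carousel [117. 172.] 0.67 [0.738 0.281 0.032]
carousel_peg [169. 274.] 0.88 [ 0.563 -0.055  0.082]
carousel_peg [105. 326.] 0.64 [ 0.769 -0.217  0.082]
carousel_peg [258. 363.] 0.39 [ 0.295 -0.328  0.082]
tin_a [168. 230.] 0.91 [0.565 0.081 0.082]
tin_a [124. 123.] 0.7 [0.702 0.425 0.082]
tin_a [195. 256.] 0.66 [ 0.48  -0.002  0.082]
tin_a [131. 248.] 0.64 [0.68  0.027 0.082]
tin_a [243. 108.] 0.6 [0.325 0.453 0.082]
stand [174. 362.] 0.58 [ 0.561 -0.341  0.022]
stand [170. 276.] 0.21 [ 0.57  -0.062  0.022]
jar [163. 270.] 0.53 [ 0.574 -0.043  0.117]
oil [256. 156.] 0.72 [0.291 0.296 0.1  ]
oil [105. 326.] 0.71 [ 0.762 -0.214  0.1  ]
pot [183. 120.] 0.81 [0.51  0.416 0.1  ]
pot_lid [257. 362.] 0.93 [ 0.294 -0.341  0.02 ]
scene 0.03891906620480457 [ 1.434 -0.309  0.849]
carousel [235. 253.] 0.58 [ 0.618 -0.08   0.032]
carousel_peg [235. 253.] 0.62 [ 0.668 -0.092  0.082]
tin_a [205. 298.] 0.83 [0.59  0.065 0.082]
tin_a [217. 436.] 0.73 [0.757 0.409 0.082]
tin_a [234. 297.] 0.71 [0.702 0.018 0.082]
tin_a [190. 257.] 0.69 [ 0.485 -0.025  0.082]
tin_a [142. 371.] 0.5 [0.347 0.437 0.082]
stand [249. 162.] 0.64 [ 0.586 -0.332  0.022]
jar [209. 266.] 0.78 [ 0.617 -0.04   0.117]
oil [270. 216.] 0.64 [ 0.773 -0.215  0.1  ]
pot [174. 394.] 0.84 [0.561 0.392 0.1  ]
pot_lid [185. 149.] 0.81 [ 0.274 -0.337  0.02 ]
```

```bash
python3 -c "
import cv2
a=cv2.imread('pics/top0.png');cv2.imwrite('pics/t.png',cv2.resize(a[80:290,90:390],None,fx=2.6,fy=2.6,interpolation=2))
a=cv2.imread('pics/scene0.png');cv2.imwrite('pics/s.png',a)"
```

```text
(no output)
```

View pics/t.png

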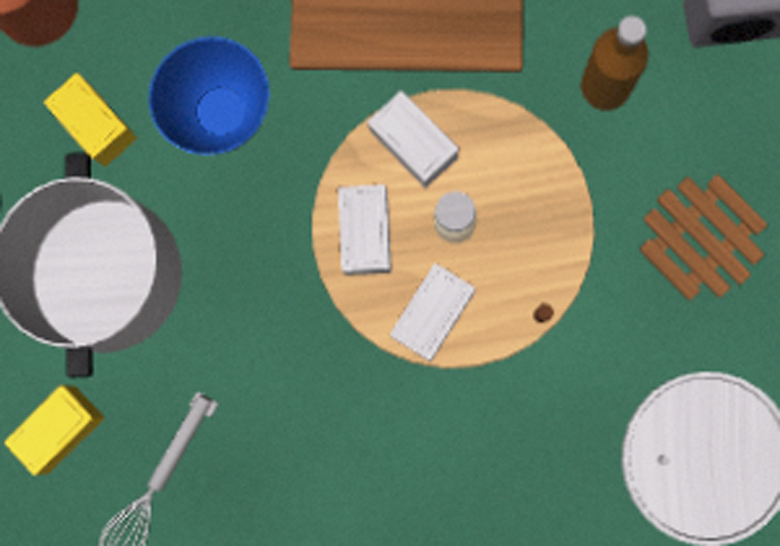

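View pics/s.png

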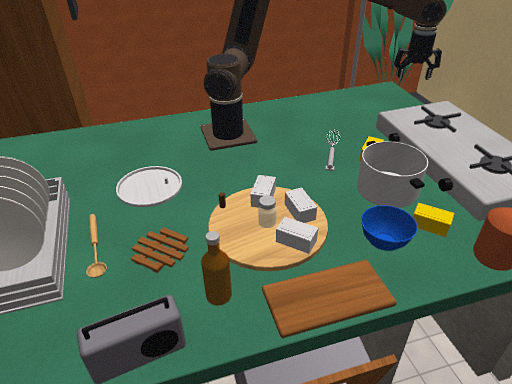

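The top crop shows the carousel centred near (453,228), with the peg at (543,312). The three silver tins are at (432,312), (363,228) and (413,138), the pot stand at (704,238) and the oil bottle at (605,90). The yellow boxes are decoys, away by the pot. Next I'll locate these accurately.

```bash
cat >> h.py <<'E'
def tins(P,ctr,img=None):
    """grey-white boxes: min-area rect of mask of tin tops, projected at z=.082, near carousel"""
    hsv=cv2.cvtColor(P["pixels"],cv2.COLOR_RGB2HSV)
    m=((hsv[...,1]<45)&(hsv[...,2]>140)).astype(np.uint8)
    n,l,st,c=cv2.connectedComponentsWithStats(m); out=[]
    for i in range(1,n):
        if st[i,4]<150: continue
        w=world(P,c[i][::-1],.082)
        if np.hypot(*(w[:2]-ctr))>.17: continue
        rr=np.argwhere(l==i); W=np.array([world(P,r,.082)[:2] for r in rr],np.float32)
        (cx,cy),(a,b),th=cv2.minAreaRect(W)
        if b>a: th+=90; a,b=b,a
        out.append((cx,cy,a,b,th%180,st[i,4]))
    return np.array(out)
E
python3 - <<'E'
from h import *
P=read_camera("top"); hsv=cv2.cvtColor(P["pixels"],cv2.COLOR_RGB2HSV)
f=lambda x,y:(80+y/2.6,90+x/2.6)
# carousel rim from extremes
m=((hsv[...,0]<25)&(hsv[...,1]>60)&(hsv[...,2]>120)).astype(np.uint8)
n,l,st,c=cv2.connectedComponentsWithStats(m); i=l[195,250] or l[150,290]; i=l[150,290]
cnt=max(cv2.findContours((l==i).astype(np.uint8),0,1)[0],key=len)
W=np.array([world(P,(q[0][1],q[0][0]),.032)[:2] for q in cnt],np.float32)
(cc,r)=cv2.minEnclosingCircle(W); print("circle",cc,r)
c0=np.array(cc)
p=world(P,f(543,311),.082); print("peg",p,np.hypot(*(p[:2]-c0)),np.degrees(np.arctan2(*(p[:2]-c0)[::-1])))
for w in tins(P,c0): print(w.round(3),np.hypot(*(w[:2]-c0)).round(3),np.degrees(np.arctan2(*(w[:2]-c0)[::-1])).round(1))
print("stand",world(P,f(704,238),.022))
for x,y in((605,90),(602,108),(585,90),(632,30)): print("oil",world(P,f(x,y),.0),world(P,f(x,y),.2))
print("jar",world(P,f(455,213),.117), "stand tool", move([p[0],p[1],.2],0))
E
```

```text
circle (0.5779738426208496, -0.023630408570170403) 0.17472033202648163
peg [ 0.46855491 -0.13231695  0.082     ] 0.1542247259328187 -135.19239540570354
[6.7900e-01 2.6000e-02 1.0200e-01 5.8000e-02 4.3787e+01 5.9100e+02] 0.113 26.4
[5.660e-01 8.100e-02 1.020e-01 5.800e-02 4.605e+00 6.070e+02] 0.106 96.8
[ 5.85e-01 -2.60e-02  4.70e-02  4.60e-02  8.28e-01  1.91e+02] 0.007 -18.3
[ 4.67000e-01 -2.00000e-03  1.00000e-01  5.80000e-02  1.48724e+02
  6.21000e+02] 0.113 168.9
stand [ 0.56834798 -0.33756027  0.022     ]
oil [ 0.76268334 -0.21793517  0.        ] [ 0.70019186 -0.18889696  0.2       ]
oil [ 0.73868752 -0.21391119  0.        ] [ 0.67985941 -0.18548731  0.2       ]
oil [ 0.76218379 -0.19215332  0.        ] [ 0.69976858 -0.16705114  0.2       ]
oil [ 0.84430591 -0.25380692  0.        ] [ 0.76935338 -0.21929229  0.2       ]
jar [ 0.57691443 -0.0274735   0.117     ] stand tool [array([-0.6462, -0.8374,  0.0418]), array([-0.   ,  0.   ,  1.145])]
```

```bash
cat >> h.py <<'E'
def rows(wps):
    """wps: list of (pos, yaw_deg|None, tilt about tool-x-rotvec None) -> print rows"""
    s=get_state(); R=Ro.from_quat(s["tcp_rot"])
    y0=np.degrees(np.arctan2(*R.as_matrix()[:2,1][::-1]))
    print("t",s["time"].round(2),"pos",np.round(s["eef_pos"],4),"yaw",y0.round(1),"F",np.round(s["contact_force"],1),"open",s["opening"].round(3))
    for p,yaw in wps:
        sh=R.inv().apply(np.array(p)-s["eef_pos"])/.75
        yw=np.radians(y0 if yaw is None else yaw); yv=np.array([np.cos(yw),np.sin(yw),0]); z=np.array([0,0,-1.])
        w=(R.inv()*Ro.from_matrix(np.c_[np.cross(yv,z),yv,z])).as_rotvec()
        print(list(sh.round(4)),list((w/np.radians(60)).round(4)))
E
python3 -c "
from h import *
rows([([.46,.25,.25],10)])"
```

```text
Traceback (most recent call last):
  File "h.py", line 44, in rows
    print("t",s["time"].round(2),"pos",np.round(s["eef_pos"],4),"yaw",y0.round(1),"F",np.round(s["contact_force"],1),"open",s["opening"].round(3))
              ^^^^^^^^^^^^^^^
AttributeError: 'float' object has no attribute 'round'
```

```bash
sed -i 's/s\["time"\].round(2)/round(float(s["time"]),2)/; s/s\["opening"\].round(3)/round(float(s["opening"]),3)/' h.py
python3 -c "
from h import *
rows([([.46,.25,.25],10)])"
```

```text
t 0.95 pos [0.2452 0.6289 0.2313] yaw 68.7 F [-0.1 -0.1 -0. ] open 1.003
[np.float64(-0.4504), np.float64(-0.3666), np.float64(-0.0249)] [np.float64(-0.0), np.float64(0.0), np.float64(0.9783)]
```

arm_command --steps '[{"translation":[-0.45,-0.367,-0.025],"twist":[0,0,0.978],"fingers":1},{"translation":[-0.45,-0.367,-0.025],"twist":[0,0,0.978],"fingers":1},{"translation":[-0.45,-0.367,-0.025],"twist":[0,0,0.978],"fingers":1},{"translation":[-0.45,-0.367,-0.025],"twist":[0,0,0.978],"fingers":1},{"translation":[-0.45,-0.367,-0.025],"twist":[0,0,0.978],"fingers":1}]' --grip_force 30

```text
time: 1.58
eef_pos: [0.3996, 0.3554, 0.2452]
tcp_rot: [0.611, 0.791, 0.0, 0.0]
contact_force: [0.2, 0.6, -0.3]
opening: 0.999
finger_force: 0.0
```

```bash
sed -i 's/print(list(sh.round(4)),list((w\/np.radians(60)).round(4)))/print(sh.round(4).tolist(),(w\/np.radians(60)).round(4).tolist())/' h.py; python3 -c "
from h import *
rows([([.45,.1,.22],-30),([.4685,-.132,.15],-45)])"
```

```text
t 1.57 pos [0.3996 0.3554 0.2452] yaw 14.6 F [ 0.2  0.6 -0.3] open 0.999
[-0.3464, -0.0212, 0.0335] [0.0009, -0.0005, 0.7442]
[-0.652, -0.0757, 0.1267] [0.0008, -0.0007, 0.9942]
```

arm_command --steps '[{"translation":[-0.35,-0.02,0.03],"twist":[0,0,0.744],"fingers":1},{"translation":[-0.35,-0.02,0.03],"twist":[0,0,0.744],"fingers":1},{"translation":[-0.35,-0.02,0.03],"twist":[0,0,0.744],"fingers":1},{"translation":[-0.35,-0.02,0.03],"twist":[0,0,0.994],"fingers":1},{"translation":[-0.52,-0.05,0.06],"twist":[0,0,0.994],"fingers":1}]'

```text
time: 2.2
eef_pos: [0.4562, 0.0498, 0.214]
tcp_rot: [0.903, 0.43, 0.001, 0.001]
contact_force: [0.4, 0.8, -0.2]
opening: 0.999
finger_force: 0.0
```

```bash
python3 -c "
from h import *
rows([([.4685,-.132,.15],-45),([.4685,-.132,.15],-45),([.4685,-.132,.045],-45)])"
```

```text
t 2.2 pos [0.4562 0.0498 0.214 ] yaw -39.1 F [ 0.4  0.8 -0.2] open 0.999
[-0.1779, 0.1654, 0.0855] [0.0021, -0.0016, 0.0985]
[-0.1779, 0.1654, 0.0855] [0.0021, -0.0016, 0.0985]
[-0.1781, 0.1651, 0.2255] [0.0021, -0.0016, 0.0985]
```

arm_command --steps '[{"translation":[-0.178,0.165,0.08],"twist":[0.002,-0.002,0.098],"fingers":1},{"translation":[-0.178,0.165,0.08],"twist":[0.002,-0.002,0.098],"fingers":1},{"translation":[-0.178,0.165,0.08],"twist":[0.002,-0.002,0.098],"fingers":1},{"translation":[-0.178,0.165,0.08],"twist":[0.002,-0.002,0.098],"fingers":1},{"translation":[-0.178,0.165,0.13],"twist":[0.002,-0.002,0.098],"fingers":1}]'

```text
time: 2.82
eef_pos: [0.4712, -0.1315, 0.1186]
tcp_rot: [0.923, 0.385, 0.001, 0.002]
contact_force: [0.3, 0.1, -1.2]
opening: 1.003
finger_force: 0.0
```

```bash
python3 -c "
from h import *
rows([([.4685,-.132,.08],-45),([.4685,-.132,.045],-45)])"
```

```text
t 2.83 pos [ 0.4712 -0.1315  0.1186] yaw -44.7 F [ 0.3  0.1 -1.2] open 1.003
[-0.003, -0.0024, 0.0514] [0.0052, -0.0005, 0.0048]
[-0.003, -0.0026, 0.0981] [0.0052, -0.0005, 0.0048]
```

arm_command --steps '[{"translation":[-0.003,-0.002,0.05],"twist":[0.005,0,0.005],"fingers":1},{"translation":[-0.003,-0.003,0.098],"twist":[0.005,0,0.005],"fingers":1},{"translation":[-0.003,-0.003,0.098],"twist":[0.005,0,0.005],"fingers":-1},{"translation":[-0.003,-0.003,0.098],"twist":[0.005,0,0.005],"fingers":-1},{"translation":[-0.003,-0.003,0.098],"twist":[0.005,0,0.005],"fingers":-1}]'

```text
time: 3.45
eef_pos: [0.4668, -0.1302, 0.0444]
tcp_rot: [0.923, 0.384, -0.001, -0.001]
contact_force: [-0.5, 0.5, 0.4]
opening: 0.374
finger_force: 0.0
```

```bash
cat > arc.py <<'E'
from h import *
import sys
c=np.array([.578,-.0236]); p=np.array(get_state()["eef_pos"]); a0=np.degrees(np.arctan2(*(p[:2]-c)[::-1])); r=np.hypot(*(p[:2]-c))
print("peg ang",a0,r)
r=.155
rows([([c[0]+r*np.cos(np.radians(a)),c[1]+r*np.sin(np.radians(a)),p[2]],a+90) for a in a0+np.array([float(x) for x in sys.argv[1:]])])
E
python3 arc.py 8 16 24 32 40
```

```text
peg ang -136.21050683392522 0.15409489382787125
t 3.45 pos [ 0.4668 -0.1302  0.0444] yaw -44.9 F [-0.5  0.5  0.4] open 0.374
[0.0001, 0.0288, -0.0001] [-0.0032, 0.0007, -0.1112]
[0.0055, 0.0571, -0.0002] [-0.0032, 0.0005, -0.2446]
[0.0147, 0.0844, -0.0003] [-0.0032, 0.0003, -0.3779]
[0.0277, 0.1102, -0.0004] [-0.0033, 0.0001, -0.5112]
[0.0441, 0.1339, -0.0005] [-0.0033, -0.0002, -0.6446]
```

arm_command --steps '[{"translation":[0,0,0],"twist":[0,0,0],"fingers":-1},{"translation":[0,0,0],"twist":[0,0,0],"fingers":-1},{"translation":[0,0,0],"twist":[0,0,0],"fingers":-1}]'

```text
time: 3.82
eef_pos: [0.4672, -0.1308, 0.0447]
tcp_rot: [0.924, 0.383, -0.001, -0.001]
contact_force: [0.5, -0.1, 6.0]
opening: 0.222
finger_force: 29.6
```

```bash
python3 arc.py 7 14 22 30 38
```

```text
peg ang -135.9492986281293 0.15412880889667718
t 3.83 pos [ 0.4672 -0.1308  0.0447] yaw -44.9 F [ 0.5 -0.1  6. ] open 0.222
[-0.0001, 0.0252, -0.0001] [-0.0021, 0.0004, -0.0996]
[0.0041, 0.0501, -0.0001] [-0.0021, 0.0002, -0.2163]
[0.0125, 0.0777, -0.0002] [-0.0021, 0.0001, -0.3496]
[0.0247, 0.1038, -0.0002] [-0.0021, -0.0001, -0.4829]
[0.0404, 0.128, -0.0003] [-0.0022, -0.0002, -0.6163]
```

Gripped at 19 mm opening, so the fingers have the peg. Turning.

arm_command --steps '[{"translation":[0,0.025,0],"twist":[0,0,-0.1],"fingers":-1},{"translation":[0.004,0.05,0],"twist":[0,0,-0.216],"fingers":-1},{"translation":[0.0125,0.078,0],"twist":[0,0,-0.35],"fingers":-1},{"translation":[0.025,0.104,0],"twist":[0,0,-0.483],"fingers":-1},{"translation":[0.0405,0.128,0],"twist":[0,0,-0.616],"fingers":-1}]'

```text
time: 4.45
eef_pos: [0.5563, -0.1769, 0.0446]
tcp_rot: [0.752, 0.659, -0.001, -0.002]
contact_force: [-3.3, 3.2, 12.1]
opening: 0.224
finger_force: 30.3
```

```bash
python3 arc.py 8 16 24 32 40
```

```text
peg ang -98.05426330938408 0.15483500826097402
t 4.45 pos [ 0.5563 -0.1769  0.0446] yaw -7.6 F [-3.3  3.2 12.1] open 0.224
[0.0016, 0.0288, -0.0002] [-0.005, -0.0016, -0.1258]
[0.0073, 0.057, -0.0003] [-0.0049, -0.002, -0.2591]
[0.017, 0.0842, -0.0004] [-0.0047, -0.0023, -0.3924]
[0.0303, 0.1098, -0.0005] [-0.0046, -0.0027, -0.5258]
[0.0471, 0.1332, -0.0006] [-0.0044, -0.003, -0.6591]
```

arm_command --steps '[{"translation":[0.0015,0.029,0],"twist":[0,0,-0.126],"fingers":-1},{"translation":[0.0075,0.057,0],"twist":[0,0,-0.259],"fingers":-1},{"translation":[0.017,0.084,0],"twist":[0,0,-0.392],"fingers":-1},{"translation":[0.03,0.11,0],"twist":[0,0,-0.525],"fingers":-1},{"translation":[0.0455,0.1315,0],"twist":[0,0,-0.65],"fingers":-1}]'

```text
time: 5.08
eef_pos: [0.659, -0.1567, 0.0447]
tcp_rot: [0.49, 0.872, -0.001, -0.002]
contact_force: [-3.5, 0.3, 10.7]
opening: 0.224
finger_force: 30.0
```

```bash
python3 arc.py 4 8 11
```

```text
peg ang -58.68566330377042 0.1557854141379777
t 5.08 pos [ 0.659  -0.1567  0.0447] yaw 31.4 F [-3.5  0.3 10.7] open 0.224
[0.0015, 0.0144, -0.0] [-0.0028, -0.0031, -0.0658]
[0.003, 0.0288, -0.0001] [-0.0027, -0.0032, -0.1325]
[0.0048, 0.0394, -0.0001] [-0.0026, -0.0033, -0.1825]
```

arm_command --steps '[{"translation":[0.0015,0.0145,0],"twist":[0,0,-0.066],"fingers":-1},{"translation":[0.003,0.029,0],"twist":[0,0,-0.132],"fingers":-1},{"translation":[0.003,0.029,0],"twist":[0,0,-0.132],"fingers":-1}]'

```text
time: 5.45
eef_pos: [0.6773, -0.1438, 0.0447]
tcp_rot: [0.429, 0.903, -0.0, -0.0]
contact_force: [0.5, -1.5, 7.5]
opening: 0.222
finger_force: 30.1
```

Run:
```python
import sys; sys.argv=['',"2"]
exec(open("arc.py").read())
P=read_camera("top")
for w in tins(P,c): print(w.round(3),np.hypot(*(w[:2]-c)).round(3),np.degrees(np.arctan2(*(w[:2]-c)[::-1])).round(1))
```

```text
peg ang -50.445427079180384 0.1559571295957603
t 5.45 pos [ 0.6773 -0.1438  0.0447] yaw 39.2 F [ 0.5 -1.5  7.5] open 0.222
[0.0015, 0.0072, -0.0] [-0.0009, -0.0001, -0.0399]
[5.39000e-01 8.20000e-02 1.01000e-01 5.80000e-02 1.29114e+02 6.16000e+02] 0.112 110.3
```

arm_command --steps '[{"translation":[0.0015,0.007,0],"twist":[0,0,-0.035],"fingers":-1},{"translation":[0.003,0.014,0],"twist":[0,0,-0.065],"fingers":-1},{"translation":[0.003,0.014,0],"twist":[0,0,-0.065],"fingers":-1}]'

```text
time: 5.88
eef_pos: [0.6809, -0.1405, 0.0446]
tcp_rot: [0.399, 0.917, -0.005, -0.002]
contact_force: [-9.1, -13.1, 10.1]
opening: 0.223
finger_force: 31.8
```

```bash
python3 arc.py 3
```

```text
peg ang -48.650587578921964 0.15577784114123608
t 5.88 pos [ 0.6809 -0.1405  0.0446] yaw 42.9 F [ -9.1 -13.1  10.1] open 0.223
[0.001, 0.0108, -0.0001] [-0.0098, -0.0007, -0.0233]
```

At the stop (about 16 N). Release and lift.

arm_command --steps '[{"translation":[0,-0.005,0],"twist":[0,0,0],"fingers":0.3},{"translation":[0,-0.005,0],"twist":[0,0,0],"fingers":0.3},{"translation":[0,-0.005,0],"twist":[0,0,0],"fingers":0.3},{"translation":[0,-0.005,-0.07],"twist":[0,0,0],"fingers":0.3},{"translation":[0,-0.005,-0.15],"twist":[0,0,0],"fingers":0.3}]'

```text
time: 6.5
eef_pos: [0.678, -0.1361, 0.152]
tcp_rot: [0.399, 0.917, 0.0, -0.006]
contact_force: [0.5, -1.2, -0.1]
opening: 0.65
finger_force: 0.0
```

```bash
python3 -c "
from h import *
rows([([.62,-.18,.22],45),([.5,-.2,.25],45)])"
```

```text
t 6.5 pos [ 0.678  -0.1361  0.152 ] yaw 42.9 F [ 0.5 -1.2 -0.1] open 0.65
[0.0109, -0.0969, -0.0901] [-0.0041, -0.0112, -0.0348]
[0.1007, -0.2325, -0.1284] [-0.0041, -0.0112, -0.0348]
```

arm_command --steps '[{"translation":[0.01,-0.04,-0.09],"twist":[-0.004,-0.011,0.1],"fingers":1},{"translation":[0.1,-0.2,-0.128],"twist":[-0.004,-0.011,-0.1],"fingers":1},{"translation":[0.1,-0.232,-0.128],"twist":[-0.004,-0.011,-0.2],"fingers":1},{"translation":[0.1,-0.232,-0.128],"twist":[-0.004,-0.011,-0.3],"fingers":1},{"translation":[0.1,-0.232,-0.128],"twist":[-0.004,-0.011,-0.4],"fingers":1}]'

```text
time: 7.12
eef_pos: [0.4997, -0.2014, 0.2514]
tcp_rot: [0.2, 0.98, 0.0, 0.003]
contact_force: [0.3, 0.2, -0.7]
opening: 1.002
finger_force: 0.0
```

Run:
```python
from h import *
c=np.array([.578,-.0236]); rows([])
P=read_camera("top"); save(P,"t1.png")
for w in tins(P,c): print(w.round(3),np.hypot(*(w[:2]-c)).round(3),np.degrees(np.arctan2(*(w[:2]-c)[::-1])).round(1))
a=cv2.imread("pics/t1.png"); cv2.imwrite("pics/t1c.png",cv2.resize(a[80:290,130:400],None,fx=2.6,fy=2.6,interpolation=2))
```

```text
t 7.12 pos [ 0.4997 -0.2014  0.2514] yaw 67.0 F [ 0.3  0.2 -0.7] open 1.002
[ 5.86e-01 -2.10e-02  5.00e-02  4.30e-02  8.50e-01  1.97e+02] 0.009 15.7
[ 5.5000e-01 -1.2600e-01  8.7000e-02  6.2000e-02  5.5488e+01  5.0600e+02] 0.106 -105.1
[5.36000e-01 8.00000e-02 1.01000e-01 5.80000e-02 1.31019e+02 6.12000e+02] 0.112 112.1
[ 4.7200e-01 -2.9000e-02  9.8000e-02  5.5000e-02  9.0886e+01  6.2600e+02] 0.106 -177.0
```

View pics/t1c.png

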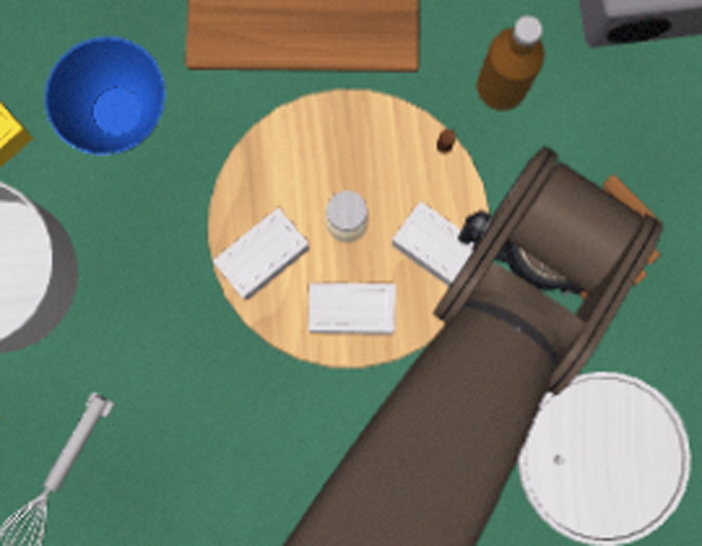

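The carousel is at its stop. Tin_a is at crop (260,253), tin_b at (352,307) and tin_c, partly under the gripper, at (437,243). The jar is still central. Taking tin_b first.

```bash
python3 -c "
from h import *
rows([([.472,-.029,.16],1),([.472,-.029,.04],1)])"
```

```text
t 7.17 pos [ 0.5004 -0.2011  0.251 ] yaw 67.1 F [ 0.1 -0.4 -0.2] open 1.002
[0.1248, 0.1964, 0.121] [0.0052, 0.0037, 1.1021]
[0.1258, 0.196, 0.281] [0.0052, 0.0037, 1.1021]
```

arm_command --steps '[{"translation":[0.125,0.196,0.06],"twist":[0.005,0.004,1.0],"fingers":0.85},{"translation":[0.125,0.196,0.06],"twist":[0.005,0.004,1.0],"fingers":0.85},{"translation":[0.125,0.196,0.06],"twist":[0.005,0.004,1.0],"fingers":0.85},{"translation":[0.125,0.196,0.12],"twist":[0.005,0.004,1.0],"fingers":0.85},{"translation":[0.125,0.196,0.12],"twist":[0.005,0.004,1.0],"fingers":0.85}]' --grip_force 60

```text
time: 7.8
eef_pos: [0.4703, -0.0264, 0.1558]
tcp_rot: [0.613, 0.79, -0.002, -0.004]
contact_force: [0.4, -0.3, 0.7]
opening: 0.926
finger_force: 0.0
```

```bash
python3 -c "
from h import *
rows([([.472,-.029,.16],1),([.472,-.029,.04],1)])"
```

```text
t 7.8 pos [ 0.4703 -0.0264  0.1558] yaw 14.4 F [ 0.4 -0.3  0.7] open 0.926
[-0.0039, 0.0013, -0.0057] [-0.0082, -0.0037, 0.2233]
[-0.0046, 0.0026, 0.1543] [-0.0082, -0.0037, 0.2233]
```

arm_command --steps '[{"translation":[-0.004,0.001,0],"twist":[-0.008,-0.004,0.223],"fingers":0.85},{"translation":[-0.004,0.001,0.03],"twist":[-0.008,-0.004,0.223],"fingers":0.85},{"translation":[-0.004,0.002,0.09],"twist":[-0.008,-0.004,0.223],"fingers":0.85},{"translation":[-0.0045,0.0025,0.154],"twist":[-0.008,-0.004,0.223],"fingers":0.85},{"translation":[-0.0045,0.0025,0.154],"twist":[-0.008,-0.004,0.223],"fingers":-1}]'

```text
time: 8.43
eef_pos: [0.4722, -0.0301, 0.0407]
tcp_rot: [0.699, 0.715, -0.001, -0.001]
contact_force: [-0.4, 0.2, 0.1]
opening: 0.732
finger_force: 0.0
```

arm_command --steps '[{"translation":[0,0,0],"twist":[0,0,0],"fingers":-1},{"translation":[0,0,0],"twist":[0,0,0],"fingers":-1},{"translation":[0,0,0],"twist":[0,0,0],"fingers":-1}]'

```text
time: 8.8
eef_pos: [0.4768, -0.032, 0.0462]
tcp_rot: [0.699, 0.715, 0.003, 0.005]
contact_force: [-0.1, 0.5, -2.8]
opening: 0.646
finger_force: 67.2
```

```bash
python3 -c "
from h import *
rows([([.472,-.029,.16],None),([.50,-.029,.25],None)]);print(get_state()['wrist_torque'],get_state()['qpos'])"
```

```text
t 8.8 pos [ 0.4768 -0.032   0.0462] yaw 1.3 F [-0.1  0.5 -2.8] open 0.646
[0.0035, -0.0047, -0.1519] [0.0104, 0.0037, -0.0]
[0.0022, 0.0339, -0.2715] [0.0104, 0.0037, -0.0]
[-0.03845496 -0.0271324   0.00861311] [-2.79450373e-01  9.25302285e-02  2.18156856e+00 -5.73919365e-04
  8.55929057e-01 -3.01254285e-01]
```

arm_command --steps '[{"translation":[0.002,0.0,-0.08],"twist":[0,0,0],"fingers":-1},{"translation":[0.002,0.01,-0.16],"twist":[0,0,0],"fingers":-1},{"translation":[0.002,0.034,-0.23],"twist":[0,0,0],"fingers":-1},{"translation":[0.002,0.05,-0.27],"twist":[0,0,0],"fingers":-1},{"translation":[0.002,0.05,-0.27],"twist":[0,0,0],"fingers":-1}]'

```text
time: 9.43
eef_pos: [0.5136, -0.0293, 0.2514]
tcp_rot: [0.699, 0.715, 0.004, 0.007]
contact_force: [0.2, -1.1, -3.3]
opening: 0.646
finger_force: 67.6
```

```bash
cat > wt.py <<'E'
from h import *
F=[];T=[]
s=get_state(); R=Ro.from_quat(s["tcp_rot"])
print("t",s["time"],"pos",np.round(s["eef_pos"],3),"xz",R.as_matrix()[:,0].round(3),"F",np.round(s["contact_force"],2),"Mworld",np.round(s["wrist_torque"],3),"Mtool",R.inv().apply(s["wrist_torque"]).round(3),"q",np.round(s["qpos"],2),"open",s["opening"],s["finger_force"])
E
python3 wt.py
```

```text
t 9.425 pos [ 0.514 -0.029  0.251] xz [-0.022  1.    -0.005] F [ 0.18 -1.09 -3.34] Mworld [-0.029  0.023 -0.055] Mtool [ 0.024 -0.029  0.055] q [-0.25 -0.1   1.95 -0.    1.27 -0.28] open 0.6461126533112401 67.6378208398819
```

arm_command --steps '[{"translation":[0,0,0],"twist":[0,0.25,0],"fingers":-1},{"translation":[0,0,0],"twist":[0,0.45,0],"fingers":-1},{"translation":[0,0,0],"twist":[0,0.45,0],"fingers":-1},{"translation":[0,0,0],"twist":[0,0.45,0],"fingers":-1},{"translation":[0,0,0],"twist":[0,0.45,0],"fingers":-1}]'

```text
time: 10.05
eef_pos: [0.5109, -0.0284, 0.2464]
tcp_rot: [0.68, 0.696, 0.164, -0.163]
contact_force: [-0.0, -0.6, -1.8]
opening: 0.646
finger_force: 67.4
```

arm_command --steps '[{"translation":[0,0,0],"twist":[0,-0.25,0],"fingers":-1},{"translation":[0,0,0],"twist":[0,-0.45,0],"fingers":-1},{"translation":[0,0,0],"twist":[0,-0.45,0],"fingers":-1},{"translation":[0,0,0],"twist":[0,-0.45,0],"fingers":-1},{"translation":[0,0,0],"twist":[0,-0.45,0],"fingers":-1}]'

```text
time: 10.68
eef_pos: [0.5115, -0.0284, 0.2474]
tcp_rot: [0.699, 0.715, 0.002, 0.003]
contact_force: [-0.9, -0.3, -2.3]
opening: 0.646
finger_force: 67.5
```

```bash
python3 wt.py
```

```text
t 10.675 pos [ 0.511 -0.028  0.247] xz [-0.023  1.    -0.002] F [-0.86 -0.32 -2.33] Mworld [ 0.032  0.017 -0.016] Mtool [0.016 0.033 0.017] q [-0.25 -0.1   1.96  0.    1.27 -0.28] open 0.6457966185549886 67.45558798313141
```

arm_command --steps '[{"translation":[0,0,0],"twist":[0,-0.25,0],"fingers":-1},{"translation":[0,0,0],"twist":[0,-0.45,0],"fingers":-1},{"translation":[0,0,0],"twist":[0,-0.45,0],"fingers":-1},{"translation":[0,0,0],"twist":[0,-0.45,0],"fingers":-1},{"translation":[0,0,0],"twist":[0,-0.45,0],"fingers":-1}]'

```text
time: 11.3
eef_pos: [0.5118, -0.0295, 0.2475]
tcp_rot: [0.681, 0.694, -0.161, 0.17]
contact_force: [0.5, 0.5, -3.0]
opening: 0.651
finger_force: 68.0
```

arm_command --steps '[{"translation":[0,0,0],"twist":[0,0.25,0],"fingers":-1},{"translation":[0,0,0],"twist":[0,0.45,0],"fingers":-1},{"translation":[0,0,0],"twist":[0,0.45,0],"fingers":-1},{"translation":[0,0,0],"twist":[0,0.45,0],"fingers":-1},{"translation":[0,0,0],"twist":[0,0.45,0],"fingers":-1}]'

```text
time: 11.92
eef_pos: [0.5116, -0.0294, 0.2476]
tcp_rot: [0.7, 0.715, 0.002, 0.004]
contact_force: [-0.1, -0.3, -2.2]
opening: 0.651
finger_force: 68.1
```

```bash
python3 wt.py
```

```text
t 11.925 pos [ 0.512 -0.029  0.248] xz [-0.021  1.    -0.004] F [-0.06 -0.26 -2.23] Mworld [-0.029  0.006 -0.027] Mtool [ 0.007 -0.029  0.026] q [-0.25 -0.1   1.96 -0.    1.27 -0.28] open 0.6512949161030457 68.096923828125
```

```bash
cat > wm.py <<'E'
from h import *
L=[]
for i in range(6):
    read_camera("top"); s=get_state(); L.append(Ro.from_quat(s["tcp_rot"]).inv().apply(s["wrist_torque"]))
print(np.mean(L,0).round(3),np.std(L,0).round(3))
E
python3 wm.py
```

```text
[ 0.009 -0.041 -0.001] [0.023 0.032 0.012]
```

arm_command --steps '[{"translation":[0,0,0],"twist":[0,0.25,0],"fingers":-1},{"translation":[0,0,0],"twist":[0,0.45,0],"fingers":-1},{"translation":[0,0,0],"twist":[0,0.45,0],"fingers":-1},{"translation":[0,0,0],"twist":[0,0.45,0],"fingers":-1},{"translation":[0,0,0],"twist":[0,0.45,0],"fingers":-1}]'

```text
time: 12.85
eef_pos: [0.5117, -0.0285, 0.2476]
tcp_rot: [0.679, 0.696, 0.165, -0.162]
contact_force: [-0.4, 0.5, -2.7]
opening: 0.65
finger_force: 68.3
```

arm_command --steps '[{"translation":[0,0,0],"twist":[0,-0.25,0],"fingers":-1},{"translation":[0,0,0],"twist":[0,-0.45,0],"fingers":-1},{"translation":[0,0,0],"twist":[0,-0.45,0],"fingers":-1},{"translation":[0,0,0],"twist":[0,-0.45,0],"fingers":-1}]'

```text
time: 13.35
eef_pos: [0.5116, -0.0264, 0.2483]
tcp_rot: [0.698, 0.716, 0.003, 0.004]
contact_force: [1.0, -0.4, -2.8]
opening: 0.645
finger_force: 68.3
```

```bash
python3 wm.py; python3 wt.py
```

```text
[ 0.006  0.03  -0.011] [0.015 0.021 0.029]
t 13.65 pos [ 0.512 -0.029  0.247] xz [-0.021  1.    -0.002] F [-0.19  0.45 -2.39] Mworld [0.046 0.014 0.04 ] Mtool [ 0.013  0.046 -0.04 ] q [-0.26 -0.09  1.96 -0.    1.27 -0.28] open 0.6466108973931899 68.3060485124588
```

The moment about the tool's y axis flips between −0.041 and +0.030 N m as the tin is tipped. That 0.07 N m change is what the ball would give, so tin_b rattles. Taking it to the stand.

```bash
python3 -c "
from h import *
rows([([.54,-.18,.25],0),([.57,-.337,.25],0),([.57,-.337,.137],0)])"
```

```text
t 13.65 pos [ 0.5116 -0.0294  0.2473] yaw 1.2 F [-0.2  0.4 -2.4] open 0.647
[-0.2015, 0.0336, -0.0028] [0.0076, 0.0022, 0.0201]
[-0.4117, 0.0692, -0.002] [0.0076, 0.0022, 0.0201]
[-0.4113, 0.068, 0.1486] [0.0076, 0.0022, 0.0201]
```

arm_command --steps '[{"translation":[-0.03,0.005,0],"twist":[0.004,0.002,0],"fingers":-1},{"translation":[-0.08,0.013,0],"twist":[0.004,0.002,0],"fingers":-1},{"translation":[-0.14,0.023,0],"twist":[0.004,0.002,0],"fingers":-1},{"translation":[-0.2,0.033,0],"twist":[0.004,0.002,0],"fingers":-1},{"translation":[-0.26,0.043,0],"twist":[0.004,0.002,0],"fingers":-1}]'

```text
time: 14.28
eef_pos: [0.5481, -0.2253, 0.2481]
tcp_rot: [0.7, 0.714, 0.001, 0.002]
contact_force: [1.1, -0.1, -3.4]
opening: 0.648
finger_force: 68.3
```

```bash
python3 -c "
from h import *
rows([([.57,-.337,.25],0),([.57,-.337,.137],0)])"
```

```text
t 14.28 pos [ 0.5481 -0.2253  0.2481] yaw 1.2 F [ 1.1 -0.1 -3.4] open 0.648
[-0.1494, 0.026, -0.0024] [0.0039, 0.0004, 0.0199]
[-0.1494, 0.0254, 0.1483] [0.0039, 0.0004, 0.0199]
```

arm_command --steps '[{"translation":[-0.05,0.009,0],"twist":[0.004,0,0],"fingers":-1},{"translation":[-0.1,0.017,0],"twist":[0.004,0,0],"fingers":-1},{"translation":[-0.135,0.023,0.02],"twist":[0.004,0,0],"fingers":-1},{"translation":[-0.149,0.025,0.06],"twist":[0.004,0,0],"fingers":-1},{"translation":[-0.149,0.025,0.1],"twist":[0.004,0,0],"fingers":-1}]'

```text
time: 14.9
eef_pos: [0.5693, -0.3366, 0.1723]
tcp_rot: [0.7, 0.714, -0.0, 0.0]
contact_force: [0.4, -0.1, -2.1]
opening: 0.649
finger_force: 68.3
```

arm_command --steps '[{"translation":[0,0,0.03],"twist":[0,0,0],"fingers":-1},{"translation":[0,0,0.048],"twist":[0,0,0],"fingers":-1},{"translation":[0,0,0.048],"twist":[0,0,0],"fingers":-1},{"translation":[0,0,0.048],"twist":[0,0,0],"fingers":-1},{"translation":[0,0,0.048],"twist":[0,0,0],"fingers":-1}]'

```text
time: 15.52
eef_pos: [0.5705, -0.3351, 0.1392]
tcp_rot: [0.699, 0.715, -0.0, 0.002]
contact_force: [0.7, 0.8, -3.1]
opening: 0.646
finger_force: 68.3
```

Run:
```python
from h import *
c=np.array([.578,-.0236]); rows([]); print(get_state()["finger_force"])
P=read_camera("top"); print(tins(P,c).round(3)); S=read_camera("scene"); save(P,"t2.png"); save(S,"s2.png")
print(pix(S,[[.568,-.338,.022],[.57,-.337,.125],[.57,-.337,.175]]).round())
a=cv2.resize(cv2.imread("pics/s2.png")[110:310,60:360],None,fx=1.9,fy=1.9); b=cv2.imread("pics/t2.png")[80:290,180:400]
a=a[:380,:]; b=cv2.resize(b,(230,220)); o=np.zeros((380,800,3),np.uint8); o[:,:570]=a; o[:220,570:]=b; cv2.imwrite("pics/f2.png",o)
```

```text
t 15.53 pos [ 0.5705 -0.3351  0.1392] yaw 1.3 F [ 0.7  0.8 -3.1] open 0.646
68.32838594913483
[[ 5.86000e-01 -2.10000e-02  5.00000e-02  4.30000e-02  8.50000e-01
   2.00000e+02]
 [ 5.46000e-01 -1.31000e-01  1.01000e-01  6.20000e-02  5.47830e+01
   6.27000e+02]
 [ 5.36000e-01  8.00000e-02  1.01000e-01  5.80000e-02  1.30513e+02
   6.15000e+02]]
[[159. 245.]
 [153. 218.]
 [150. 204.]]
```

View pics/f2.png

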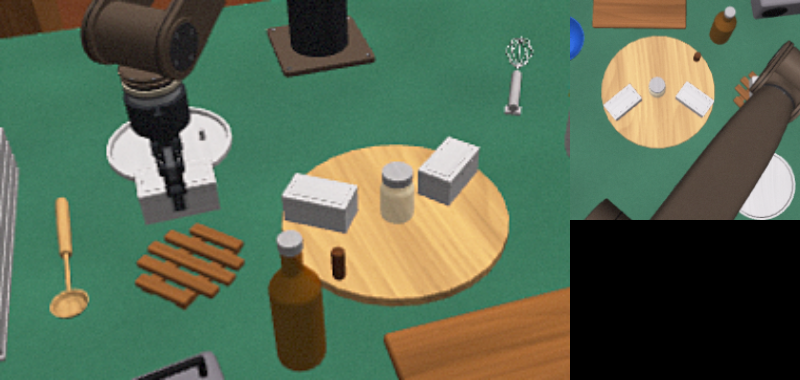

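The tin is held level over the stand: it sits at crop (178,195) and the stand at (190,263), both within a few pixels of where I projected them. The other two tins and the jar are upright on the carousel.

```bash
python3 -c "
from plant import sign_off; print(sign_off())"
```

```text
the job is handed in; nothing more can be done
None
```

I handed the job in at about 15.6 s with the rattling tin, tin_b, held level about 10 cm above the middle of the pot stand. The carousel is at its stop, the other two tins were never lifted and stand upright on it, and sign-off gave no verdict.

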